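# Load a cast into the light-curing box under its spring-closed shield

## Task

Load the white stone cast with the pink baseplate into the light-curing box: press the steel lever at the side of the box right down with one fingertip to raise the amber shield, and keep it down while another fingertip pushes the blue lip of the slide, until the slide is home against its stop with the cast in the chamber. Then let the lever come up so that the shield shuts behind the cast. Grip or lift nothing, do not touch the cast (its resin is still soft) or let the shield or the box knock it, and leave the other things on the bench where they are.

Things in the scene. Friction and masses are not known exactly. Their poses are not given: they have to be found in the camera images.
- curing_box: White bench light-curing box, fixed, with aluminium deck, lever and amber shield. Origin on the bench under the middle of the chamber mouth; x points into the chamber (away from the robot within 0.33 rad), y left, z up. In this frame, mm: deck x -195 to 120, y -93 to 57, top at z 16; housing x 5 to 120, y -50 to 98, up to z 140. 'Box frame' below means this one.
- mouth (a point): Middle of the lower edge of the chamber mouth on the deck top, 16 mm above the box's origin. The chamber, open only in front, runs from here 66 mm in to its stop, is 76 mm wide and 58 mm high. In front of it two steel rails, 8 mm high, 180 mm long, inner faces 71 mm apart, guide the slide.
- shield (a joint): Angle of the amber shield, rad: 0 = shut (hanging across the mouth), 1.45 = fully open (swung out towards the robot and up, nearly level). Axle 68 mm above the bench at the mouth; 84 mm wide, 40 mm long; opening sweeps 40 mm out in front of the mouth. Driven only by the lever, by link and crank, about in proportion.
- shield_edge (a point): Middle of the shield's free lower edge. Shut, it is 12 mm above the deck, so the flat part of the slide (not its lip, nor the cast) passes under it.
- lever (a joint): Angle of the steel side lever, rad: 0 = up at rest (shield shut), 0.18 = right down on its stop (shield fully open). A spring raises it when released. Pivot at the back of the box, at x 100, z 19 mm in the box frame. Holding it right down takes about 3 to 4 N at the front end of its finger plate, 6 to 8 N at the rear end.
- lever_tip (a point): Middle of the front end (nearest the robot) of the top of the lever's 36 mm wide finger plate; moves with the lever. Box frame, mm: x -200, y -72, z 75 at rest, 22 right down. The plate is then level, 6 mm above the deck, so two fingertips at one height can press it and push the slide's lip.
- lever_root (a point): Middle of the rear end of the top of the finger plate, 175 mm from lever_tip: box frame, mm: x -25, y -72, z 44 at rest, 22 right down. A fingertip can glide along the plate, between lever_tip and here, while it keeps pressing.
- slide: Loose dark steel slide on the deck between the rails, 112 x 66 mm, 4 mm thick, 0.18 kg. Origin: middle of its underside, x towards the chamber. Across its rear end (-x) stands a blue lip, 60 mm wide, 5 thick, 18 high above the deck; its rear face, to be pushed, is 56 mm behind the origin. The origin starts 98 to 116 mm before the mouth; home, it is 10 mm inside, the lip 46 mm before the mouth.
- cast: White stone dental cast with a small pink baseplate in the arch, 56 x 58 mm, 32 mm high, standing loose between low ribs on the slide. Origin at the middle of its underside, 22.5 mm from the slide's origin towards the chamber, 4 mm above the deck. It passes under the shield only when that is nearly fully open.
- bottle_red_cap: Small white bottle with a red cap, 47 mm wide, 100 mm high, standing loose to the right of the box. Origin at the middle of its underside.
- dappen_white: Small white dish, 35 mm wide, 24 mm high, standing loose to the left of the deck. Origin at the middle of its underside.
- yellow_cast: Yellow stone dental cast without baseplate, 56 x 58 x 32 mm, standing loose on the bench, well to the right of the box; not to be loaded. Origin at the middle of its underside.

How it is judged:
By the outcome, as a careful person would: the job done as asked, in the order asked, and still so for the second after the job is handed in, with the robot touching nothing.
It also fails if it takes over 43 s, if anything falls off the work surface, if the arm or the gripper's body presses on something with over 40 N, if the wrist force passes 120 N, or if a joint passes its speed limit or range.

## Robot

A 6-joint arm with a two-finger parallel gripper is mounted at the origin on a cart in front of the work surface, level with it; the furniture and walls round the work are solid. World frame = base frame: x ahead of the robot, y to its left, z up, the work surface at z = 0. Lengths are in mm, angles in rad, forces in N, time in s.
With the tool pointing down it reaches from about 350 to 775 mm from the base axis. Payload 7.3 kg.
Tool frame: the origin (TCP) lies at the very end of the fingers, on their centre line; the grasp point (between the pads) lies 19 mm behind it; z points along the fingers, y is the line along which they close (so a half turn about z gives the same grasp; the last joint's range is limited). The gripper opens to 92 mm and grips with 3 to 60 N. Pads are 19 mm wide; open, the fingers measure 130 mm over their backs; the gripper's body (75 mm by 190 mm) begins 47 mm behind the grasp point.
Start: joints at [-1.467, 0.342, 1.524, -0, 1.275, -0.146], TCP at [129.807, -508.719, 226.741] pointing down, gripper open.
Joint ranges: [-2.53, 2.53], [-0.77, 2.02], [0.04, 2.7], [-1, 4.14], [0.28, 2.66], [-3.11, 3.11]. Speed limits (rad/s): [2.57, 2.57, 3.14, 3.14, 3.14, 3.14].

## Interface

Orientations are given as [roll, pitch, yaw] about the fixed x, y, z axes, in that order (R = Rz(yaw) Ry(pitch) Rx(roll)).
In Python, from plant import get_obs, vision, workorder gives the robot as it stands.
- The arm moves only by the shell command python3 -m pendant 'ROWS' [OPENING]. ROWS is a JSON object of lists of equal length, an entry for each row: "dp": the shift along the tool's x, y, z in m, a list of three; "rotation": the turn, a rotation vector about the tool's x, y, z in rad, a list of three. A call has 1 to 8 rows; each row is the pose to reach, as a shift and turn from the pose commanded when the call began, along the tool's axes at that moment; what a row does not reach only later rows make up. A row lasts 1/8 s, in which the tool goes at most 62.5 mm and 10.7 degrees, less where a joint would pass 70% of its speed; a pose out of reach is approached as far as the arm can. A call with a gripper value outside its range is refused whole. OPENING is the finger opening in m, from 0 to 0.0918, set as the call begins (- or left out, the last holds). The fingers move at their own pace and stop on an object; the grip force is fixed at half the most. Time passes only in rows, so rows that repeat a pose let the fingers close. It gives the time, the measured TCP pose, the force, the opening and the grip force at its end, in the units of the state.
- get_obs(): the state, without advancing time (a new reading comes with each control period).
- vision.capture(name): name is "scene" or "top" or "wrist"; returns a dict with "pixels" (384x512x3 uint8, red, green, blue), "vfov" (degrees; the focal length in pixels is half the picture's height over the tangent of half this angle, whatever the lens; pixels are square), "cx", "cy" (the principal point, pixels), "pose" (4x4, takes a point from camera to world coordinates); the wrist camera has in their place "T_tool_cam" (4x4, takes a point from camera to tool coordinates, whose origin is the TCP and whose axes are the flange's). Camera axes: x right, y up, looking along -z (the intrinsics and any distortion apply to the point x, -y, -z); pixel columns grow to the right and rows downward; lengths in mm; the calibration is good to about 2 mm. A picture is of the moment at which its call begins: read the wrist's pose just before it. There is no depth.
- workorder.close_job(): hands the job in; it is judged then, once.
The state is a dict: "time": time; "joint_positions": joint angles; "dq": joint speeds; "tau": joint torques, N m; "tool_pos": TCP position; "tcp_rot": TCP orientation; "contact_force": force on the tool from outside, world axes, zero at the start; "moment": the same for the moment, N m; "grip_width": finger opening in mm; "finger_force": force on a finger pad.
Only numpy, scipy, OpenCV 4.12 (cv2) and the standard library are available. Lean on these libraries where they do the work, as an engineer would, in place of code of your own. Each camera call takes 0.05 s, during which the arm holds its last target. There are 200 camera calls.

## Working session

There is one attempt and no reset: what is moved stays moved. The work goes in short steps, Python scripts to look and compute and a shell command to move; the robot and the scene stay as the last step left them, time stands still between calls to the robot, and variables do not carry over. Pictures are saved under pics/ and viewed, at most 10 in all, crops included, and the job is handed in when it is done.

```bash
ls; mkdir -p pics; python3 - <<'E'
from plant import get_obs, vision
import cv2,numpy as np,pickle
o=get_obs();print(o)
d={}
for n in("scene","top"):
    c=vision.capture(n);d[n]=c
    print(n,{k:(np.round(v,4).tolist() if not isinstance(v,(dict,str)) else v) for k,v in c.items() if k!="pixels"})
pickle.dump(d,open("c0.pkl","wb"))
for n in d: cv2.imwrite(f"pics/{n}0.png",cv2.resize(d[n]["pixels"][:,:,::-1],(800,600),interpolation=cv2.INTER_CUBIC))
E
```

```text
pics
{'time': 0.0, 'joint_positions': array([-1.46697455e+00,  3.42722672e-01,  1.52501362e+00,  4.20439581e-06,
        1.27536806e+00, -1.46013847e-01]), 'dq': array([-0.00028987,  0.00099999,  0.00218975,  0.00062167, -0.00084317,
        0.00272069]), 'tau': array([ 9.57908669e-04, -4.31235945e+01, -2.44217777e+01,  7.19769322e-02,
        5.58606035e-02, -1.18721473e-04]), 'tool_pos': array([ 129.77774103, -508.29807203,  226.04616241]), 'tcp_rot': array([-3.14009762e+00, -2.23923458e-04,  2.49834230e-01]), 'contact_force': array([-0.73162058,  0.15396353,  0.85637734]), 'moment': array([0.01152352, 0.04632761, 0.03182875]), 'finger_force': 0.0, 'grip_width': 91.52852246041176}
scene {'vfov': 46.6956, 'cx': 253.8179, 'cy': 191.5494, 'pose': [[-0.9999, 0.0158, 0.0051, 629.7062], [-0.0066, -0.6577, 0.7533, 676.3793], [0.0153, 0.7531, 0.6577, 740.0208], [0.0, 0.0, 0.0, 1.0]]}
top {'vfov': 48.1791, 'cx': 257.7778, 'cy': 182.3329, 'pose': [[-0.0215, 0.982, -0.1877, 392.3459], [-0.9996, -0.0248, -0.0151, -97.8048], [-0.0195, 0.1873, 0.9821, 1236.2556], [0.0, 0.0, 0.0, 1.0]]}
```

View pics/top0.png

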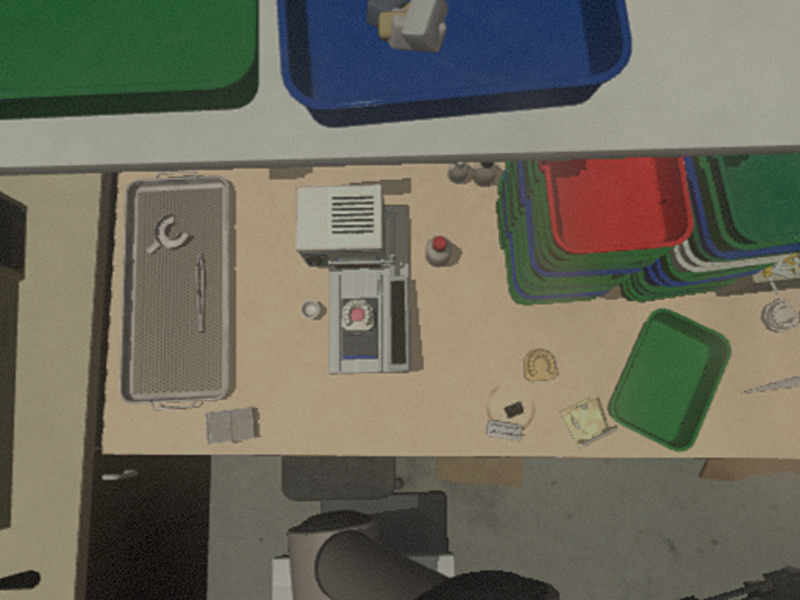

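View pics/scene0.png

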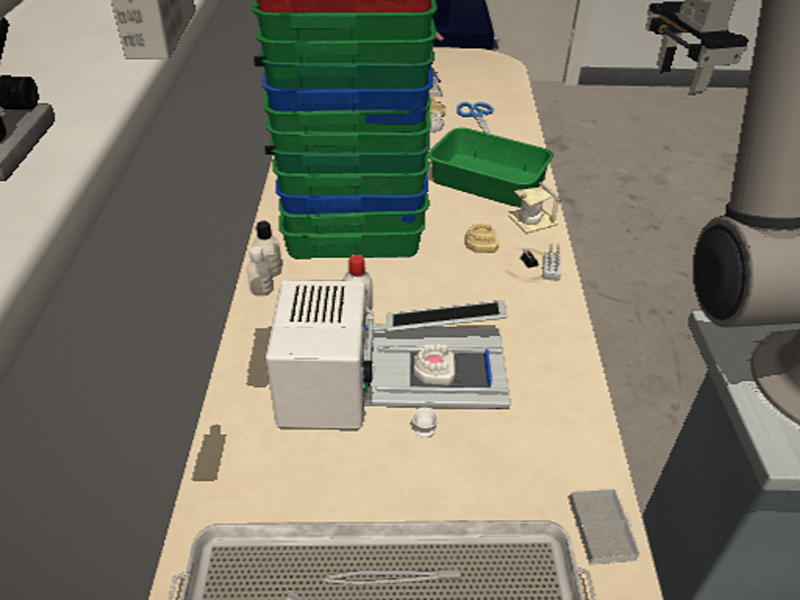

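The top picture (800x600) shows the box housing at about (340,225), the lever plate at (400,320), the cast at (357,315) and the blue lip at (360,357). The bottle is at (440,250) and the dish at (312,310). In the scene view the lever is raised and the lip is at (489,367). Next I'll enlarge both views to measure.

```bash
cat > h.py <<'E'
import numpy as np,cv2
def ray(c,u,v):
    f=192/np.tan(np.radians(c["vfov"])/2);P=np.array(c["pose"])
    d=P[:3,:3]@np.array([(u-c["cx"])/f,-(v-c["cy"])/f,-1.]);return P[:3,3],d
def onz(c,u,v,z):
    o,d=ray(c,u,v);return o+d*(z-o[2])/d[2]
def proj(c,p):
    f=192/np.tan(np.radians(c["vfov"])/2);P=np.array(c["pose"]);q=P[:3,:3].T@(np.array(p)-P[:3,3])
    return c["cx"]-f*q[0]/q[2],c["cy"]+f*q[1]/q[2]
E
python3 - <<'E'
import pickle,cv2,numpy as np
from h import *
d=pickle.load(open("c0.pkl","rb"))
a=d["top"]["pixels"][110:250,185:295]; b=d["scene"]["pixels"][165:275,165:335]
A=cv2.resize(a,None,fx=4.2,fy=4.2,interpolation=cv2.INTER_CUBIC); cv2.imwrite("pics/topc.png",A[:,:,::-1])
B=cv2.resize(b,None,fx=4.6,fy=4.6,interpolation=cv2.INTER_CUBIC); cv2.imwrite("pics/scc.png",B[:,:,::-1])
for n,z in(("top",34),("scene",25)):
    im=d[n]["pixels"];h=cv2.cvtColor(im,cv2.COLOR_RGB2HSV)
    m=cv2.inRange(h,(105,120,40),(130,255,255));x0,y0,x1,y1=(185,110,295,250) if n=="top" else (290,200,335,260)
    mm=np.zeros_like(m);mm[y0:y1,x0:x1]=m[y0:y1,x0:x1]
    v,u=np.nonzero(mm);r=cv2.minAreaRect(np.c_[u,v].astype(np.float32))
    print(n,len(u),u.mean(),v.mean(),r)
    for p in cv2.boxPoints(r): print(np.round(onz(d[n],*p,z),1))
    print(onz(d[n],u.mean(),v.mean(),z))
E
```

```text
top 20 229.5 228.0 ((229.5, 228.0), (19.0, 0.0), 180.0)
[493.4 -24.   34. ]
[493.4 -24.   34. ]
[494.7  29.2  34. ]
[494.7  29.2  34. ]
[494.05910007   2.61606895  34.        ]
scene 52 311.9423076923077 234.78846153846155 ((312.0000305175781, 234.50001525878906), (23.08299446105957, 2.407750368118286), 83.9909896850586)
[497.  -36.7  25. ]
[491.5 -37.6  25. ]
[492.7  31.8  25. ]
[498.   32.7  25. ]
[495.03520935  -0.65782198  25.        ]
```

View pics/topc.png

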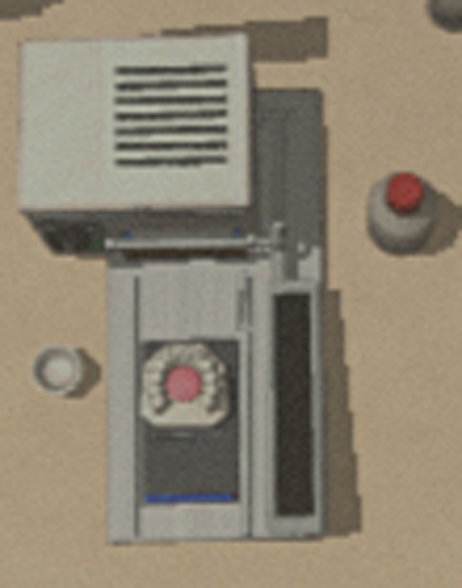

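View pics/scc.png

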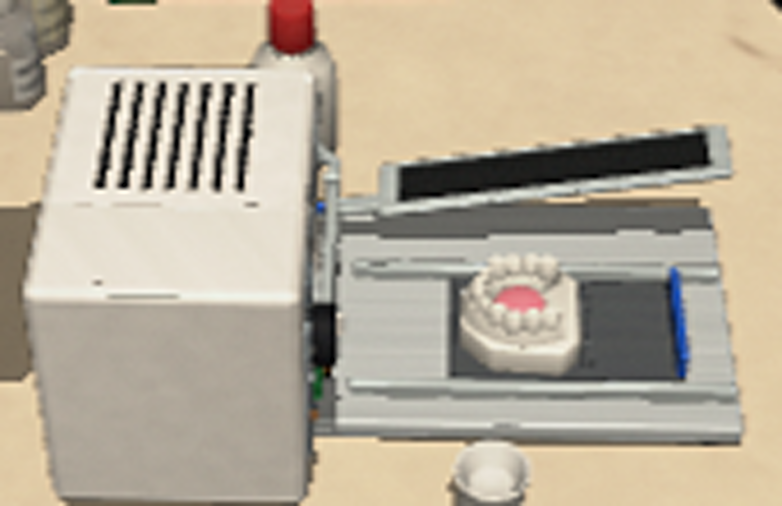

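Both crops show the box almost square to the world. In the top crop the deck front corners are at (107,543) and (322,543), the housing roof runs from (20,40) to (250,206), and the lever plate front is at (297,528). The path is clear. I'll fit the pose from these corners.

```bash
python3 - <<'E'
import pickle
from h import *
from scipy.optimize import least_squares
d=pickle.load(open("c0.pkl","rb"))
T=[((107,541),(-195,57,16)),((322,541),(-195,-93,16)),((321,90),(120,-93,16)),((20,40),(120,98,140)),((248,36),(120,-50,140)),((250,206),(5,-50,140)),((20,210),(5,98,140)),((297,526),(-200,-72,75))]
S=[((741,432),(-195,57,16)),((68,70),(120,-50,140)),((308,76),(5,-50,140)),((306,300),(5,98,140)),((28,297),(120,98,140)),((728,150),(-200,-72,75))]
obs=[("top",185+u/4.2-.5+.12,110+v/4.2-.5+.12,p) for (u,v),p in T]+[("scene",165+u/4.6-.4,165+v/4.6-.4,p) for (u,v),p in S]
def tr(q,p):
    c,s=np.cos(q[2]),np.sin(q[2]);return np.array([q[0]+c*p[0]-s*p[1],q[1]+s*p[0]+c*p[1],p[2]])
def res(q,w=obs): return np.ravel([np.array(proj(d[n],tr(q,p)))-(u,v) for n,u,v,p in w])
for w in(obs,obs[:8],obs[8:]):
    r=least_squares(res,[680,0,0],loss="soft_l1",args=(w,));print(r.x,np.round(res(r.x,w).reshape(-1,2),1).tolist())
q=least_squares(res,[680,0,0],loss="soft_l1").x;np.save("q.npy",q)
for n,p in(("tip",(-200,-72,22)),("root",(-25,-72,22)),("lip0",(-107-56,0,34)),("liphome",(-46,0,34))): print(n,tr(q,p))
for n,u,v,z in(("top",229.5,228,34),("scene",311.9,234.8,25)):
    w=onz(d[n],u,v,z)-[q[0],q[1],0];c,s=np.cos(q[2]),np.sin(q[2]);print("lip box",c*w[0]+s*w[1],-s*w[0]+c*w[1])
for n,u,v,z in(("top",185+60/4.2,110+370/4.2,24),("top",185+404/4.2,110+190/4.2,100)):
    w=onz(d[n],u,v,z)-[q[0],q[1],0];c,s=np.cos(q[2]),np.sin(q[2]);print("obj box",c*w[0]+s*w[1],-s*w[0]+c*w[1])
E
```

```text
[6.62155197e+02 2.26033562e+00 9.38569868e-04] [[0.1, 0.1], [1.9, -1.2], [-0.5, -0.8], [-0.5, -1.1], [0.2, -1.7], [0.5, -0.4], [-0.9, 0.1], [-0.1, 3.1], [1.6, 0.0], [0.1, -0.9], [2.4, -1.4], [-0.2, 0.6], [-1.6, 0.4], [3.1, -0.0]]
[ 6.60858463e+02  2.18586181e+00 -5.37710250e-03] [[-0.3, 0.4], [1.5, -0.5], [-0.2, -0.2], [-0.2, -0.8], [0.6, -1.1], [0.5, 0.2], [-0.8, 0.3], [-0.5, 3.8]]
[6.63864270e+02 2.59979418e+00 1.22456374e-02] [[1.0, -0.7], [-1.0, -0.4], [1.4, -1.3], [-0.6, 0.8], [-2.1, 1.0], [1.9, -0.6]]
tip [462.22286215 -69.92734661  22.        ]
root [637.22278507 -69.76309691  22.        ]
lip0 [499.15526883   2.10734875  34.        ]
liphome [616.15521729   2.21716141  34.        ]
lip box -168.09568904506256 0.5135030862149098
lip box -167.02585480554134 -2.724550744553811
obj box -79.76345803705047 87.06448849209522
obj box 20.69574430342344 -147.95761389429416
```

```bash
python3 -m pendant '{"dp":[[0.01,-0.009,0],[0.035,-0.032,0],[0.07,-0.064,0],[0.105,-0.096,0],[0.14,-0.128,0],[0.175,-0.16,0],[0.21,-0.192,0],[0.245,-0.224,0]],"rotation":[[0,0,0],[0,0,0],[0,0,0],[0,0,0],[0,0,0],[0,0,0],[0,0,0],[0,0,0]]}' 0.053
python3 -m pendant '{"dp":[[0.035,-0.032,0],[0.07,-0.064,0],[0.105,-0.096,0],[0.14,-0.128,0],[0.165,-0.15,0],[0.172,-0.158,0],[0.173,-0.159,0],[0.173,-0.159,0]],"rotation":[[0,0,0.04],[0,0,0.1],[0,0,0.16],[0,0,0.21],[0,0,0.24],[0,0,0.25],[0,0,0.25],[0,0,0.25]]}'
python3 - <<'E'
from plant import get_obs, vision
import cv2,numpy as np,pickle
from scipy.spatial.transform import Rotation as R
o=get_obs();c=vision.capture("wrist")
print(o["tool_pos"],o["tcp_rot"],o["grip_width"],o["contact_force"],o["time"])
print({k:np.round(v,3).tolist() for k,v in c.items() if k!="pixels"})
T=np.eye(4);T[:3,:3]=R.from_euler("xyz",o["tcp_rot"]).as_matrix();T[:3,3]=o["tool_pos"];c["pose"]=T@np.array(c["T_tool_cam"])
pickle.dump(c,open("w0.pkl","wb"))
cv2.imwrite("pics/w0.png",cv2.resize(c["pixels"][:,:,::-1],(800,600),interpolation=cv2.INTER_CUBIC))
E
```

```text
time: 1.1
tool_pos: [312.3, -228.9, 226.7]
tcp_rot: [3.141, -0.0, 0.25]
contact_force: [0.4, -0.4, 0.4]
grip_width: 53.0
finger_force: 0.0
time: 2.1
tool_pos: [439.6, -34.8, 226.7]
tcp_rot: [3.141, 0.0, -0.001]
contact_force: [0.3, 0.8, 0.2]
grip_width: 53.1
finger_force: 0.0
[439.56442069 -34.8442385  226.66460945] [ 3.14131548e+00  4.02324776e-04 -5.99360640e-04] 53.123374998979806 [0.25470285 0.82355615 0.23707876] 2.1
{'vfov': 67.413, 'cx': 257.578, 'cy': 193.534, 'T_tool_cam': [[0.0, 0.966, 0.26, 71.289], [1.0, 0.0, -0.0, -0.71], [-0.0, 0.26, -0.966, -157.73], [0.0, 0.0, 0.0, 1.0]]}
```

View pics/w0.png

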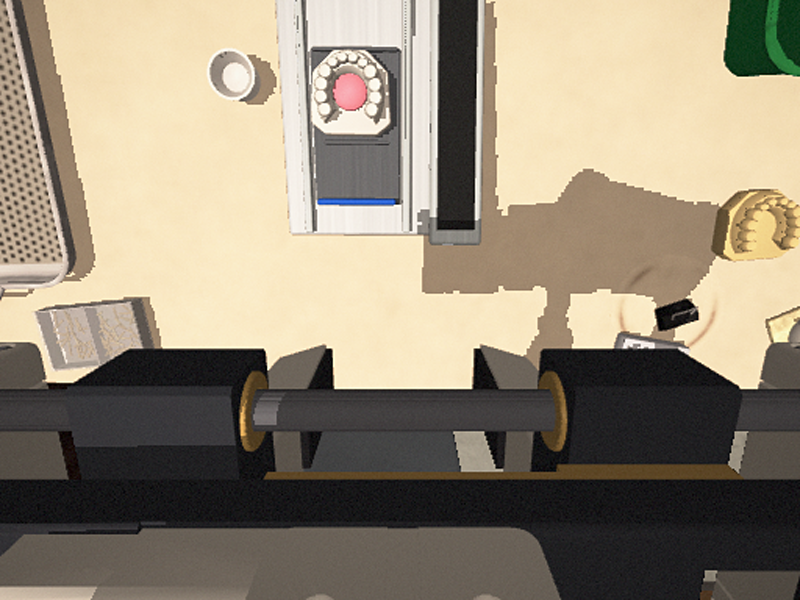

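The wrist picture shows the blue lip at (317–395, 202), the deck front edge at y=234 with its left corner at (290,234), and the lever plate front end at (430–481, 243). The cast is upright at (350,95).

```bash
python3 - <<'E'
import pickle
from h import *
c=pickle.load(open("w0.pkl","rb"))
for n,u,v,z in(("lipL",317,205,34),("lipR",396,205,34),("deckL",290,234,16),("deckLfar",278,2,16),("leverL",430,243,75),("leverR",481,243,75),("leverLfar",432,60,54),("leverRfar",485,60,54),("cast_backL",320,134,22),("dish",236,76,24),("railL",307,205,24),("railLfar",306,2,24),("railR",401,205,24),("railRfar",401,2,24)):
    print(n,np.round(onz(c,u*.64,v*.64,z),1))
E
```

```text
lipL [493.5  30.9  34. ]
lipR [493.5 -29.3  34. ]
deckL [469.5  57.4  16. ]
deckLfar [635.5  55.1  16. ]
leverL [469.9 -53.2  75. ]
leverR [469.9 -88.3  75. ]
leverLfar [588.8 -53.9  54. ]
leverRfar [588.7 -89.1  54. ]
cast_backL [545.6  28.2  22. ]
dish [585.3  87.3  24. ]
railL [493.1  40.6  24. ]
railLfar [632.8  33.5  24. ]
railR [493.  -33.1  24. ]
railRfar [632.7 -33.3  24. ]
```

```bash
python3 -m pendant '{"dp":[[0.01,0,0.005],[0.025,0,0.02],[0.036,0,0.045],[0.039,0,0.075],[0.039,0,0.105],[0.039,0,0.13],[0.039,0,0.14],[0.039,0,0.14]],"rotation":[[0,0,0],[0,0,0],[0,0,0],[0,0,0],[0,0,0],[0,0,0],[0,0,0],[0,0,0]]}'
python3 -m pendant '{"dp":[[0,0,0.004],[0,0,0.011],[0,0,0.019],[0,0,0.027],[0,0,0.035],[0,0,0.043],[0,0,0.05],[0,0,0.056]],"rotation":[[0,0,0],[0,0,0],[0,0,0],[0,0,0],[0,0,0],[0,0,0],[0,0,0],[0,0,0]]}'
python3 -m pendant '{"dp":[[0,0,0.003],[0,0,0.006],[0,0,0.008],[0,0,0.01],[0,0,0.01]],"rotation":[[0,0,0],[0,0,0],[0,0,0],[0,0,0],[0,0,0]]}'
python3 - <<'E'
from plant import get_obs, vision
import cv2,numpy as np,pickle
o=get_obs();print(o["tool_pos"],o["contact_force"],o["grip_width"])
c=vision.capture("scene");a=c["pixels"][165:275,165:335]
w=vision.capture("wrist")["pixels"][0:240]
A=cv2.resize(a,None,fx=4.2,fy=4.2,interpolation=cv2.INTER_CUBIC)
W=cv2.resize(w,(300,141),interpolation=cv2.INTER_AREA);o=np.zeros((600,714,3),np.uint8);o[:A.shape[0],:A.shape[1]]=A;o[-138:,:300]=W[:138]
cv2.imwrite("pics/p1.png",o[:,:,::-1])
E
```

```text
time: 3.15
tool_pos: [479.2, -34.5, 86.4]
tcp_rot: [-3.141, 0.001, -0.001]
contact_force: [-0.0, 0.6, -0.2]
grip_width: 52.9
finger_force: 0.0
time: 4.15
tool_pos: [478.9, -34.2, 30.2]
tcp_rot: [-3.142, 0.001, -0.0]
contact_force: [-2.3, 0.2, 3.7]
grip_width: 53.1
finger_force: 1.6
time: 4.78
tool_pos: [479.2, -34.3, 21.2]
tcp_rot: [3.141, -0.0, -0.0]
contact_force: [-3.3, 0.4, 9.3]
grip_width: 52.8
finger_force: 4.9
[479.15074117 -34.31510611  21.16091231] [-3.32434358  0.39279164  9.29283018] 52.79438048787892
```

View pics/p1.png

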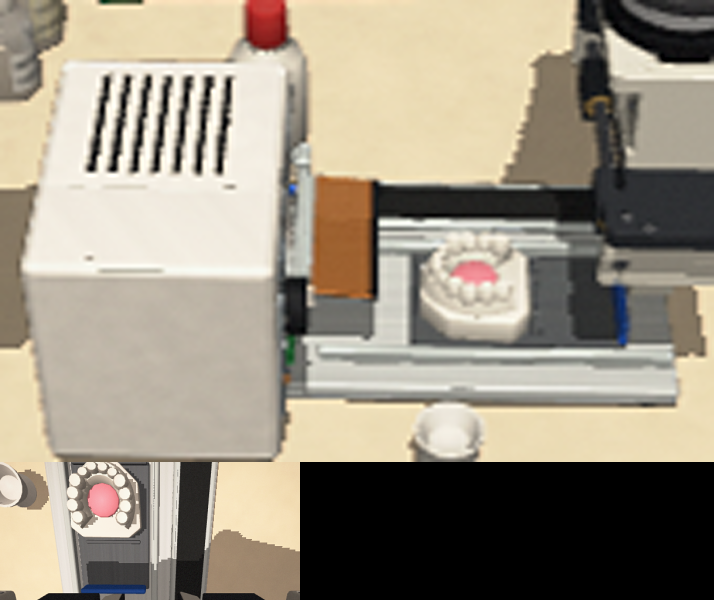

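The shield is fully open at (345,237) and level, the lever plate is down, and the lip finger sits just behind the blue lip at (622,315). I'll push now with a little more downward pressure.

```bash
python3 -m pendant '{"dp":[[0,0,0.001],[0.001,0,0.001],[0.003,0,0.001],[0.005,0,0.001],[0.007,0,0.001],[0.01,0,0.001],[0.014,0,0.001],[0.018,0,0.001]],"rotation":[[0,0,0],[0,0,0],[0,0,0],[0,0,0],[0,0,0],[0,0,0],[0,0,0],[0,0,0]]}'
python3 -m pendant '{"dp":[[0.004,0,0],[0.009,0,0],[0.014,0,0],[0.019,0,0],[0.024,0,0],[0.029,0,0],[0.033,0,0],[0.036,0,0]],"rotation":[[0,0,0],[0,0,0],[0,0,0],[0,0,0],[0,0,0],[0,0,0],[0,0,0],[0,0,0]]}'
python3 - <<'E'
from plant import vision
import cv2,numpy as np
a=vision.capture("scene")["pixels"][165:275,165:335]
cv2.imwrite("pics/p2.png",cv2.resize(a[:,:,::-1],None,fx=4.2,fy=4.2,interpolation=cv2.INTER_CUBIC))
E
```

```text
time: 5.88
tool_pos: [493.8, -34.0, 20.1]
tcp_rot: [-3.141, 0.007, -0.0]
contact_force: [-14.4, -0.5, 19.8]
grip_width: 53.0
finger_force: 10.1
time: 6.88
tool_pos: [529.9, -34.3, 20.4]
tcp_rot: [-3.141, 0.007, -0.0]
contact_force: [-15.7, -0.7, 20.7]
grip_width: 53.1
finger_force: 10.9
```

View pics/p2.png

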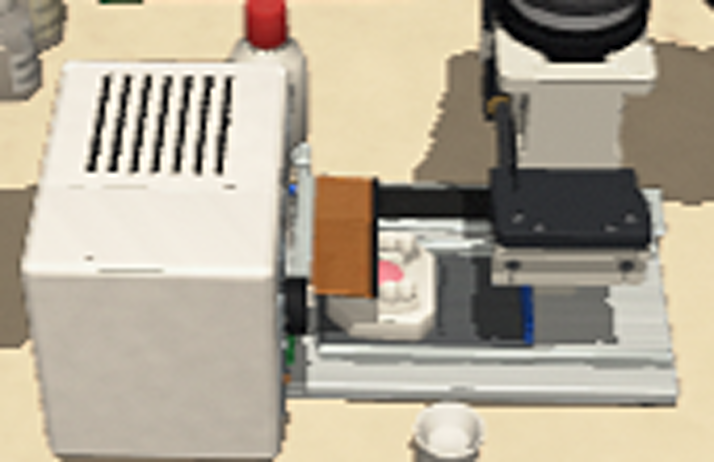

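The cast is passing under the open shield, well aligned and upright at (400,300), with the lip at (527,315). I'll keep pushing.

```bash
python3 -m pendant '{"dp":[[0.004,0,0],[0.009,0,0],[0.014,0,0],[0.019,0,0],[0.024,0,0],[0.029,0,0],[0.034,0,0],[0.038,0,0]],"rotation":[[0,0,0],[0,0,0],[0,0,0],[0,0,0],[0,0,0],[0,0,0],[0,0,0],[0,0,0]]}'
python3 -m pendant '{"dp":[[0.004,0,0],[0.008,0,0],[0.012,0,0],[0.016,0,0],[0.02,0,0],[0.024,0,0],[0.027,0,0],[0.029,0,0]],"rotation":[[0,0,0],[0,0,0],[0,0,0],[0,0,0],[0,0,0],[0,0,0],[0,0,0],[0,0,0]]}'
python3 -m pendant '{"dp":[[0.001,0,0],[0.002,0,0],[0.003,0,0],[0.004,0,0]],"rotation":[[0,0,0],[0,0,0],[0,0,0],[0,0,0]]}'
python3 -m pendant '{"dp":[[0.001,0,0],[0.002,0,0],[0.003,0,0]],"rotation":[[0,0,0],[0,0,0],[0,0,0]]}'
```

```text
time: 7.92
tool_pos: [568.0, -34.5, 20.7]
tcp_rot: [3.141, 0.007, -0.0]
contact_force: [-17.7, -1.3, 21.4]
grip_width: 53.0
finger_force: 11.6
time: 8.93
tool_pos: [597.4, -34.6, 21.1]
tcp_rot: [3.141, 0.006, -0.0]
contact_force: [-16.9, -1.4, 21.4]
grip_width: 52.9
finger_force: 11.3
time: 9.43
tool_pos: [601.1, -34.7, 21.2]
tcp_rot: [3.141, 0.006, -0.0]
contact_force: [-15.3, -0.4, 20.7]
grip_width: 52.5
finger_force: 11.1
time: 9.8
tool_pos: [603.9, -34.7, 21.2]
tcp_rot: [3.141, 0.007, -0.0]
contact_force: [-19.7, -1.0, 24.0]
grip_width: 53.2
finger_force: 12.3
```

```bash
python3 -m pendant '{"dp":[[0.0005,0,0],[0.001,0,0]],"rotation":[[0,0,0],[0,0,0]]}'
python3 -m pendant '{"dp":[[0.0005,0,0],[0.001,0,0]],"rotation":[[0,0,0],[0,0,0]]}'
python3 - <<'E'
from plant import vision
import cv2,numpy as np
a=vision.capture("scene")["pixels"][165:275,165:335]
cv2.imwrite("pics/p3.png",cv2.resize(a[:,:,::-1],None,fx=4.2,fy=4.2,interpolation=cv2.INTER_CUBIC))
E
```

```text
time: 10.05
tool_pos: [605.1, -34.7, 21.2]
tcp_rot: [3.141, 0.006, -0.0]
contact_force: [-17.0, -0.9, 21.0]
grip_width: 53.2
finger_force: 11.2
time: 10.3
tool_pos: [605.4, -34.7, 21.2]
tcp_rot: [3.141, 0.008, 0.0]
contact_force: [-20.2, -1.5, 25.5]
grip_width: 52.9
finger_force: 13.3
```

View pics/p3.png

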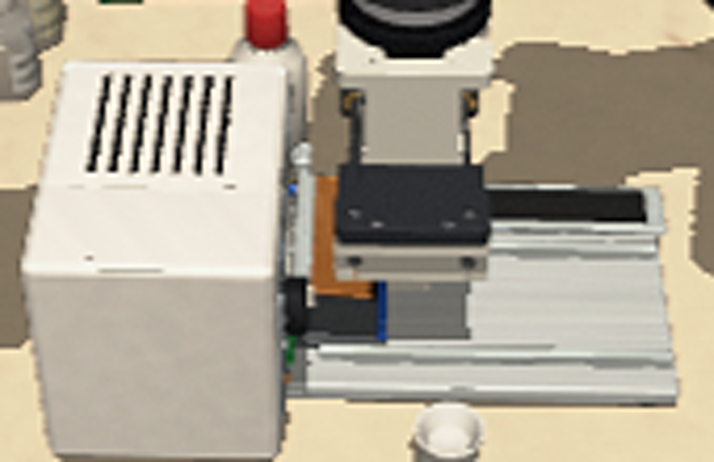

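The lip, at (382,310), is now just outside the shield edge and the cast is inside. I'll confirm the stop by force.

```bash
python3 -m pendant '{"dp":[[0.0005,0,0],[0.001,0,0]],"rotation":[[0,0,0],[0,0,0]]}'
python3 -m pendant '{"dp":[[0.0005,0,0],[0.001,0,0]],"rotation":[[0,0,0],[0,0,0]]}'
```

```text
time: 10.6
tool_pos: [605.4, -34.7, 21.2]
tcp_rot: [3.141, 0.01, 0.0]
contact_force: [-23.9, -1.8, 27.2]
grip_width: 52.5
finger_force: 14.5
time: 10.85
tool_pos: [605.6, -34.7, 21.2]
tcp_rot: [3.141, 0.012, 0.001]
contact_force: [-27.2, -2.2, 29.4]
grip_width: 52.9
finger_force: 17.6
```

Home: the tool has stopped and the force climbs with each command. I'll back off along the plate with the lever still held, then rise gently.

```bash
python3 -m pendant '{"dp":[[-0.002,0,0],[-0.004,0,0],[-0.007,0,0],[-0.01,0,0],[-0.012,0,0],[-0.014,0,0],[-0.014,0,0]],"rotation":[[0,0,0],[0,0,0],[0,0,0],[0,0,0],[0,0,0],[0,0,0],[0,0,0]]}'
```

```text
time: 11.72
tool_pos: [601.1, -34.9, 22.0]
tcp_rot: [3.14, -0.01, 0.0]
contact_force: [3.5, -0.6, 8.7]
grip_width: 52.9
finger_force: 4.0
```

```bash
python3 -m pendant '{"dp":[[-0.001,0,-0.002],[-0.001,0,-0.005],[-0.001,0,-0.008],[-0.001,0,-0.011],[-0.001,0,-0.014],[-0.001,0,-0.017],[-0.001,0,-0.02],[-0.001,0,-0.023]],"rotation":[[0,0,0],[0,0,0],[0,0,0],[0,0,0],[0,0,0],[0,0,0],[0,0,0],[0,0,0]]}'
python3 -m pendant '{"dp":[[0,0,-0.003],[0,0,-0.006],[0,0,-0.01],[0,0,-0.02],[0,0,-0.035],[0,0,-0.055],[0,0,-0.075],[0,0,-0.095]],"rotation":[[0,0,0],[0,0,0],[0,0,0],[0,0,0],[0,0,0],[0,0,0],[0,0,0],[0,0,0]]}'
python3 -m pendant '{"dp":[[-0.01,0,-0.02],[-0.03,0,-0.04],[-0.06,0,-0.06],[-0.1,0,-0.07],[-0.14,0,-0.07],[-0.17,0,-0.07],[-0.18,0,-0.07],[-0.18,0,-0.07]],"rotation":[[0,0,0],[0,0,0],[0,0,0],[0,0,0],[0,0,0],[0,0,0],[0,0,0],[0,0,0]]}'
python3 - <<'E'
from plant import vision,get_obs
import cv2,numpy as np
a=vision.capture("scene")["pixels"][165:275,165:335];print(get_obs()["contact_force"])
t=vision.capture("top")["pixels"][110:250,185:295]
A=cv2.resize(a,None,fx=2.6,fy=2.6,interpolation=cv2.INTER_CUBIC);t=cv2.resize(t,None,fx=3,fy=3,interpolation=cv2.INTER_CUBIC)
o=np.zeros((420,A.shape[1]+t.shape[1],3),np.uint8);o[:A.shape[0],:A.shape[1]]=A;o[:,A.shape[1]:]=t[:420]
cv2.imwrite("pics/p4.png",o[:,:,::-1])
E
```

```text
time: 12.72
tool_pos: [596.1, -34.3, 42.8]
tcp_rot: [3.142, 0.0, -0.0]
contact_force: [2.4, 0.4, 3.2]
grip_width: 53.2
finger_force: 1.4
time: 13.72
tool_pos: [595.9, -34.2, 139.2]
tcp_rot: [3.142, 0.0, -0.0]
contact_force: [0.8, -0.6, -0.5]
grip_width: 52.9
finger_force: 0.0
time: 14.72
tool_pos: [416.2, -34.3, 208.3]
tcp_rot: [3.141, -0.001, -0.001]
contact_force: [0.6, -0.4, 0.6]
grip_width: 53.0
finger_force: 0.0
[ 0.40979139 -0.58301085  0.10515481]
```

View pics/p4.png

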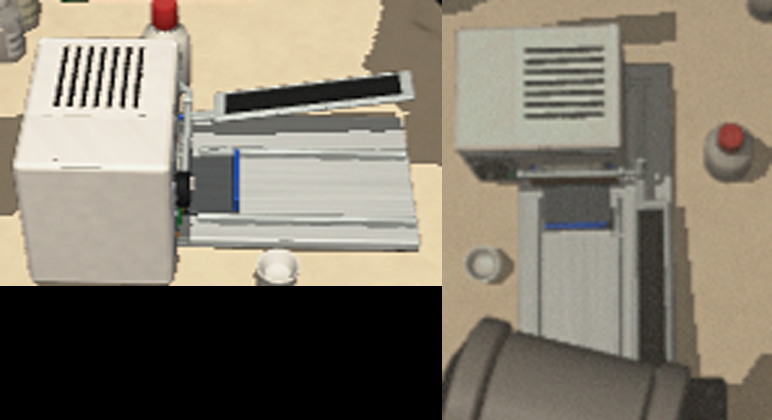

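The lever is up as at the start and the shield hangs shut. The lip, at (237,180), is about 46 mm before the mouth, which matches home, and the bottle and dish haven't moved. I'll hand in.

```bash
python3 -c "
from plant import workorder;print(workorder.close_job())"
```

```text
the job is handed in; nothing more can be done
None
```

The cast is loaded: the slide is home against its stop, the lever is back up, the shield is shut behind the cast, and I handed the job in at about 15 s; the verdict was not shown.

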